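# Close the hinged cake mould and clamp it with the ratchet clamp

### The job

Swing the open half of the hinged cake mould fully shut, flange against flange, by hand and not with the clamp. Then pump the clamp's trigger towards its fixed handle, stroke by stroke, until the clamp's sprung pad presses on the closed mould with its spring pushed in about half way, neither barely touching nor near the end of its travel, so that the thin tin is not crushed. Finish while still holding the trigger squeezed with the pad pressing on the mould, and leave everything else on the bench alone.

Things in the scene. Friction and masses are not known exactly. Their poses are not given: they have to be found in the camera images.
- board: Brown wooden board, 170 (x) by 420 (y) by 12 mm, fixed to the bench; origin at the centre of its underside; local coordinates below are in its frame, in mm. It carries the mould at its +y end and the clamp at its -y end. Mould: upright thin aluminium ring 100 mm across, z 12 to 82, axis at (0, 120), split in the plane y = 120; the half on the +y side is fixed.
- handle_grip (a point): Middle of the clamp's fixed handle, local (0, -65, 125): a black upright post 26 (x) by 12 (y) mm, y -71 to -59, top at z 145. It stands on the clamp's steel housing, x -18 to 18, y -125 to -40, z 12 to 62 (lugs to 84). Below it a 12 mm square steel bar runs along y at z 45 through the housing.
- swing_half: The hinged half of the mould (on the -y side), about 0.25 kg, thin aluminium; its frame lies on the vertical hinge axis at local (54, 120, 0) and is parallel to the board's when shut. In its own frame: half ring of outer radius 50 about (-54, 0); closing flange, a flat plate x -130 to -104, y -4 to 0, z 12 to 82, meeting an equal flange of the fixed half when shut.
- mould_angle (a joint): Opening of the hinged half, rad: 0 shut (flanges meet, hard stop), positive as its flange swings away towards local -y (turning anticlockwise from above); starts 0.4 to 0.75. A light friction (0.06 N m) keeps it where it is left. A push on the outer (-y) face of the flange shuts it.
- mould_hinge (a point): Point on the hinge axis at the top of the mould (z 82), local (54, 120).
- flange_edge (a point): Free vertical edge of the hinged half's flange, at its top (z 82), on its meeting face, 130 mm from the hinge axis.
- strike_face (a point): Centre of the outer face of the flat strike plate, 34 by 42 mm, on the hinged half, where the clamp's pad presses; when shut at local (0, 67, 45).
- jaw: The clamp's sliding bar with its jaw head; slides along local +y towards the mould. Its origin equals the board's origin when joint jaw_travel is 0. Jaw head 36 by 14 by 40 mm, top z 65.
- jaw_travel (a joint): How far the jaw has advanced, m, 0 to 0.085; starts 0 to 0.015. It advances only by strokes of the trigger and stays where it is left (holds 11 N); there is no release, so it cannot be taken back by the trigger.
- pad: Round dark rubber pad 34 mm across, 8 mm thick, on a sprung plunger in front of the jaw head.
- pad_face (a point): Centre of the pad's front face, at local (0, 12 + travel - spring, 45) mm. With the mould shut the pad touches at a travel of 55 mm.
- pad_spring (a joint): How far the pad is pushed back into the jaw head, m: 0 free, 0.018 bottomed. The spring starts at 1 N and adds 0.6 N per mm.
- trigger: Black upright paddle, 24 (x) by 12 (y) mm, behind (-y of) the fixed handle, hinged low in the housing at local y -85, z 22 about the board's x axis, top about z 145.
- trigger_angle (a joint): Squeeze of the trigger, rad: 0 released, leaning away from the handle (51 mm over both outer faces at z 127); 0.18 fully squeezed (stop), upright (32 mm over both, outer face at local y -91). A spring brings it back. A full stroke advances the jaw 7 to 9 mm (the first 0.04 rad are slack); going back the jaw stays. Force at z 127: 3 to 6 N of spring, up to 18 N driving the jaw.
- trigger_grip (a point): Middle of the trigger paddle at its gripping height: local z about 123 released, 125 squeezed.
- cutter: Bystander: steel ring cutter, 64 mm across, 40 mm high, standing near the board's far side; origin under its centre.
- jam_jar: Bystander: jar 56 mm across, 75 mm high, near the board's far side; origin under its centre.
- brush: Bystander: pastry brush lying on the bench between the robot and the board.
- ramekin: Bystander: white bowl 80 mm across, 45 mm high.
- spatula: Bystander: spatula lying on the bench.
- mixing_bowl: Bystander: steel bowl 180 mm across, 80 mm high.
- weight: Bystander: brass weight 50 mm across, 60 mm high.

How it is judged (in metres and radians):
On the way, in this order (a step that is already met when the one before it is completed fails the run):
1. the hinged half is shut, flange against flange (within 0.025 rad), before the pad touches it (value of joint mould_angle below 0.025 rad and contact force between pad and swing_half below 0.2 N), for 0.2 s.
2. the pad touches the shut half (contact force between pad and swing_half above 0.8 N), for 0.1 s.
At the end, for the whole second after the job is handed in: The mould is shut within 0.025 rad; the pad presses on the hinged half with 2 to 12 N, its spring pushed in 3 to 14.5 mm of its 18 mm; the fingers still press on the trigger (over 1.5 N) and hold it squeezed by more than 0.03 rad (value of joint mould_angle below 0.025 rad and value of joint pad_spring between 0.003 and 0.0145 m and contact force between pad and swing_half between 2 and 12 N and contact force between the fingers and trigger above 1.5 N and value of joint trigger_angle above 0.03 rad); the arm keeps its last pose, push and grip.
It fails at once if the mould is crushed: the pad presses with more than 18 N or its spring is pushed in beyond 16.5 mm (contact force between pad and swing_half above 18 N or value of joint pad_spring above 0.0165 m).
It fails at once if a bystander is moved by more than 30 mm (distance of any of cutter, jam_jar, brush, ramekin, spatula, mixing_bowl, weight from where it was at the start of the episode above 0.03 m).
It also fails if it takes over 72 s, if anything falls off the work surface, if the arm or the gripper's body presses on something with over 40 N, if the wrist force passes 120 N, or if a joint passes its speed limit or range.

### The arm

A 6-joint arm with a two-finger parallel gripper is mounted at the origin on the work surface. World frame = base frame: x ahead of the robot, y to its left, z up, the work surface at z = 0. Lengths are in m, angles in degrees, forces in N, time in s.
With the tool pointing down it reaches from about 0.375 to 0.975 m from the base axis. Payload 3.8 kg.
Tool frame: the origin (TCP) lies between the finger pads; the fingertips stand 11 mm ahead of it and the grasp point (between the pads) lies 8 mm behind it (env.tip_reach is the distance from the TCP to the fingertips, in m); z points along the fingers, y is the line along which they close (so a half turn about z gives the same grasp; the last joint's range is limited). The gripper opens to 88 mm and grips with 3 to 60 N. Pads are 18 mm wide; open, the fingers measure 123 mm over their backs; the gripper's body (75 mm by 187 mm) begins 45 mm behind the grasp point.
Start: joints at [73.001, 15.12, 91.902, -0, 72.978, -2.114], TCP at [0.173, 0.652, 0.25] pointing down, gripper open.
Joint ranges: [-150.88, 150.88], [-54.13, 125.18], [17.81, 147.31], [-75.09, 255.09], [0, 152.58], [-146.25, 146.25]. Speed limits (degrees/s): [147.25, 147.25, 180, 180, 180, 180].

### API

Orientations are given as a 3x3 rotation matrix whose columns are the frame's x, y, z axes.
In Python, from plant import get_obs, viewer, workorder, nets, env gives the robot as it stands. The module is installed in compiled form; this text tells all that it offers.
- The arm moves only by the tool step_arm, never from a script. Its argument "rows" is a list of rows, each an object with "turn": the turn, a rotation vector about the tool's x, y, z scaled (see below), a list of three; "slide": the shift along the tool's x, y, z scaled (see below), a list of three; "fingers": the finger opening in mm, from 0 to 88.1. A call has 1 to 20 rows; each row shifts and turns the commanded pose from where the row before left it, along the tool's axes as they then stand; what a row does not reach is not made up. The controller multiplies each number of a shift by 0.05 m and each number of a turn by 0.08 rad. A row lasts 1/10 s, in which the tool goes at most 50 mm and 8.59 degrees, less where a joint would pass 70% of its speed; a pose out of reach is approached as far as the arm can. A call with a number of a shift or a turn outside -1 to 1 is refused whole. A call with a gripper value outside its range is refused whole. The fingers move at their own pace and stop on an object; the grip force is fixed at half the most. Time passes only in rows, so rows that do not move let the fingers close. It gives the time, the measured TCP pose, the force, the opening and the grip force at its end, in the units of the state.
- get_obs(): the state, without advancing time (a new reading comes with each control period).
- viewer.grab_frame(name): name is "scene" or "top"; returns a dict with "pixels" (480x640x3 uint8, blue, green, red), "range_z" (480x640 float32, m along the optical axis (not along the pixel's ray), 0 where there is no reading), "fx", "fy", "cx", "cy" (pixels), "D" ([k1, k2, p1, p2, k3] as OpenCV has them; the pictures are not rectified), "camera_from_world" (4x4, takes a point from world to camera coordinates). Camera axes: x right, y down, z forward; pixel columns grow to the right and rows downward; lengths in m; the calibration is good to about 2 mm. A picture is of the moment at which its call begins.
- workorder.hand_in(): hands the job in; it is judged then, once.
Trained networks look in the newest picture that a camera, given by its name, has taken for a name from the list of things; names that differ only in an ending like _2 or _b are one class to them, and where a whole thing is asked for, a point or a joint stands for the part that bears it (a point fixed in the world has none). Each returns a list of dicts, best first, with "p" (0 to 1); they miss things now and then, are a little off and sometimes report something else, mostly with a low value. They report only what shows in the picture. A call takes as long as a camera call.
- nets.search_frame(camera, thing): "point" ([column, row] as shares, 0 to 1, of the picture: columns of its width, rows of its height, amid what is visible of it).
- nets.trace(camera, thing): "mask" (480x640 bool, what is visible of it) and "point" ([column, row] as shares, 0 to 1, of the picture: columns of its width, rows of its height, amid what is visible of it).
- nets.tip_of(camera, thing): "point" ([column, row] as shares, 0 to 1, of the picture: columns of its width, rows of its height: a listed point, or the origin of a listed thing).
The state is a dict: "time_s": time; "joint_pos": joint angles; "dq": joint speeds; "effort": joint torques, N m; "tool_pos": TCP position; "eef_rot": TCP orientation; "ft_force": force on the tool from outside, world axes, zero at the start; "moment": the same for the moment, N m; "gripper_width": finger opening in m; "grip_force": force on a finger pad.
Only numpy, scipy, OpenCV 4.12 (cv2) and the standard library are available. Lean on these libraries where they do the work, as an engineer would, in place of code of your own. Each camera call takes 0.05 s, during which the arm holds its last target. There are 200 camera calls.

## Working session

There is one attempt and no reset: what is moved stays moved. The work goes in short steps, Python scripts to look and compute and a tool call to move; the robot and the scene stay as the last step left them, time stands still between calls to the robot, and variables do not carry over. Pictures are saved under pics/ and viewed, at most 10 in all, crops included, and the job is handed in when it is done.

Besides the shell and the picture viewer there is one more tool, called after "Call:" by a JSON object that holds its "name" and its "arguments", one argument or row to a line. step_arm: Moves the arm, as the interface text tells. Its arguments: {"type":"object","properties":{"rows":{"type":"array"}},"required":["rows"]}

```bash
mkdir -p pics; cat > h.py <<'E'
import numpy as np, cv2
from plant import get_obs, viewer, workorder, nets, env
def K(f): return np.array([[f["fx"],0,f["cx"]],[0,f["fy"],f["cy"]],[0,0,1.]])
def world(f,uv,z=None,h=None):
    """pixel(s)->world, with camera depth z (array) or intersect world height h"""
    uv=np.asarray(uv,float).reshape(-1,1,2)
    r=cv2.undistortPoints(uv,K(f),np.array(f["D"])).reshape(-1,2)
    r=np.c_[r,np.ones(len(r))]; T=np.linalg.inv(f["camera_from_world"])
    d=r@T[:3,:3].T; o=T[:3,3]
    s=np.asarray(z).reshape(-1,1) if z is not None else ((h-o[2])/d[:,2])[:,None]
    return o+s*d
def proj(f,P):
    T=np.array(f["camera_from_world"]); rv=cv2.Rodrigues(T[:3,:3])[0]
    return cv2.projectPoints(np.asarray(P,float).reshape(-1,1,3),rv,T[:3,3],K(f),np.array(f["D"]))[0].reshape(-1,2)
def tip(cam,f,n,h):
    r=nets.tip_of(cam,n)
    return [(round(q["p"],2),np.round(np.array(q["point"])*[640,480],1),np.round(world(f,np.array(q["point"])*[640,480],h=h)[0],4)) for q in r[:2]]
def mask(cam,f,n):
    r=nets.trace(cam,n)
    if not r: return None
    m=r[0]["mask"]&(f["range_z"]>0); v,u=np.nonzero(m)
    return r[0]["p"],world(f,np.c_[u,v],z=f["range_z"][m])
E
cat > a.py <<'E'
from h import *
o=get_obs(); print(o["time_s"],o["tool_pos"],np.round(o["eef_rot"],3).tolist(),env.tip_reach)
H=dict(board=0,handle_grip=.125,mould_hinge=.082,flange_edge=.082,strike_face=.045,jaw=0,pad_face=.045,trigger_grip=.123,cutter=0,jam_jar=0,brush=0,ramekin=0,spatula=0,mixing_bowl=0,weight=0,swing_half=0)
for c in("scene","top"):
    f=viewer.grab_frame(c); cv2.imwrite(f"pics/{c}0.png",f["pixels"]); print(c,np.round(np.linalg.inv(f["camera_from_world"])[:3,3],2))
    for n,h in H.items(): print(n,tip(c,f,n,h))
    m=mask(c,f,"board")
    if m:
        P=m[1]; P=P[abs(P[:,2]-.012)<.006]; r=cv2.minAreaRect((P[:,:2]*1000).astype(np.float32)); print("rect",m[0],r,np.median(P[:,2]))
E
python3 a.py
```

```text
0.0 [0.17320586 0.65171038 0.2484157 ] [[-0.966, 0.257, -0.001], [0.257, 0.966, -0.002], [0.0, -0.002, -1.0]] 0.011
scene [1.08 0.27 0.92]
board [(0.96, array([332.3, 282.5]), array([ 0.6093,  0.0384, -0.    ])), (0.26, array([342.9, 271.9]), array([0.5726, 0.0479, 0.    ]))]
handle_grip [(0.91, array([299.3, 253.3]), array([ 0.6424, -0.0232,  0.125 ])), (0.55, array([334.6, 282.2]), array([0.6711, 0.073 , 0.125 ]))]
mould_hinge [(0.69, array([389. , 286.1]), array([0.6057, 0.1685, 0.082 ]))]
flange_edge [(0.94, array([349.7, 243.4]), array([0.5446, 0.0486, 0.082 ])), (0.66, array([390.1, 285.2]), array([0.6027, 0.1698, 0.082 ]))]
strike_face [(0.97, array([352.9, 289.8]), array([0.6287, 0.0977, 0.045 ]))]
jaw [(0.78, array([336.7, 284.3]), array([0.609 , 0.0496, 0.    ]))]
pad_face [(0.64, array([340.8, 272.7]), array([0.6015, 0.0552, 0.045 ]))]
trigger_grip [(0.53, array([283.5, 256. ]), array([ 0.6621, -0.0501,  0.123 ])), (0.18, array([302.3, 343. ]), array([0.8132, 0.0769, 0.123 ]))]
cutter [(0.65, array([300.6, 340.4]), array([0.7679, 0.0417, 0.    ])), (0.3, array([291. , 228.
[... 1737 characters left out ...]
(0.72, array([239.2, 218.8]), array([0.6155, 0.1837, 0.    ]))]
ramekin [(0.92, array([461.1, 299.3]), array([ 0.3914, -0.4144,  0.    ]))]
spatula [(0.74, array([158.9, 222.1]), array([0.6081, 0.4022, 0.    ])), (0.16, array([289.1, 221.1]), array([0.6082, 0.0477, 0.    ]))]
mixing_bowl [(0.66, array([460.7, 204.8]), array([ 0.6502, -0.425 ,  0.    ]))]
weight [(0.92, array([157. , 300.3]), array([0.3964, 0.4013, 0.    ])), (0.62, array([247.1, 188.3]), array([0.7003, 0.1628, 0.    ]))]
swing_half [(0.79, array([246.3, 222.8]), array([0.6043, 0.1643, 0.    ]))]
rect 0.64 ((607.0288696289062, 37.48704528808594), (171.51710510253906, 420.41168212890625), 27.1195011138916) 0.012465818664749162
```

View images.

View pics/scene0.png

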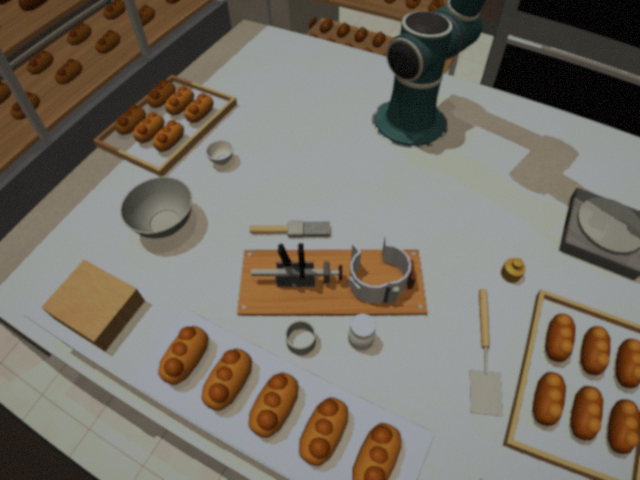

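View pics/top0.png

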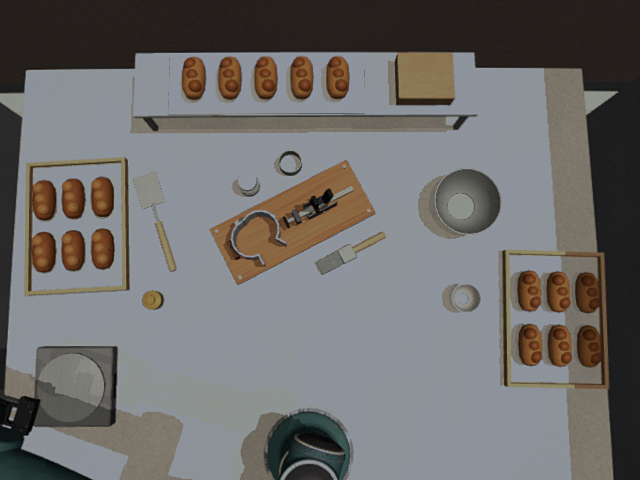

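The pictures show the board in mid-bench, with the mould at its left end in the top view: flange edge near (283,243), hinge near (238,222). The clamp handle and trigger stand near (313–330,195). The board is at about (0.6085, 0.037) with its local x turned 27.15°, and the mould is open about 0.6 rad. I'll move over to it with the fingers closed.

Call:
{"name": "step_arm", "arguments": {
  "rows": [
    {"turn": [0,0,0],"slide": [-0.66,-0.646,0],"fingers": 0},
    {"turn": [0,0,0],"slide": [-0.66,-0.646,0],"fingers": 0},
    {"turn": [0,0,0],"slide": [-0.66,-0.646,0],"fingers": 0},
    {"turn": [0,0,0],"slide": [-0.66,-0.646,0],"fingers": 0},
    {"turn": [0,0,0],"slide": [-0.66,-0.646,0],"fingers": 0},
    {"turn": [0,0,0],"slide": [-0.66,-0.646,0],"fingers": 0},
    {"turn": [0,0,0],"slide": [-0.66,-0.646,0],"fingers": 0},
    {"turn": [0,0,0],"slide": [-0.66,-0.646,0],"fingers": 0},
    {"turn": [0,0,0],"slide": [-0.66,-0.646,0],"fingers": 0},
    {"turn": [0,0,0],"slide": [-0.66,-0.646,0],"fingers": 0},
    {"turn": [0,0,0],"slide": [-0.66,-0.646,0],"fingers": 0},
    {"turn": [0,0,0],"slide": [-0.66,-0.646,0],"fingers": 0},
    {"turn": [0,0,0],"slide": [-0.66,-0.646,0],"fingers": 0},
    {"turn": [0,0,0],"slide": [-0.66,-0.646,0],"fingers": 0},
    {"turn": [0,0,0],"slide": [-0.66,-0.646,0],"fingers": 0},
    {"turn": [0,0,0],"slide": [-0.66,-0.646,0],"fingers": 0},
    {"turn": [0,0,0.95],"slide": [0,0,0],"fingers": 0},
    {"turn": [0,0,0.95],"slide": [0,0,0],"fingers": 0},
    {"turn": [0,0,0.95],"slide": [0,0,0],"fingers": 0},
    {"turn": [0,0,0.95],"slide": [0,0,0],"fingers": 0}
  ]
}}

```text
time_s: 3.8
tool_pos: [0.551, 0.0169, 0.2497]
eef_rot: [[-0.843, 0.538, -0.0], [0.538, 0.843, 0.0], [0.0, 0.0, -1.0]]
ft_force: [-1.1, 0.6, -0.5]
gripper_width: 0.0002
grip_force: 0.0
```

Call:
{"name": "step_arm", "arguments": {
  "rows": [
    {"turn": [0,0,0.95],"slide": [0,0,0],"fingers": 0},
    {"turn": [0,0,0.95],"slide": [0,0,0],"fingers": 0},
    {"turn": [0,0,0.95],"slide": [0,0,0],"fingers": 0},
    {"turn": [0,0,0.95],"slide": [0,0,0],"fingers": 0},
    {"turn": [0,0,0.95],"slide": [0,0,0],"fingers": 0},
    {"turn": [0,0,0.95],"slide": [0,0,0],"fingers": 0},
    {"turn": [0,0,0.95],"slide": [0,0,0],"fingers": 0},
    {"turn": [0,0,0],"slide": [0,0,0],"fingers": 0}
  ]
}}

```text
time_s: 4.6
tool_pos: [0.5509, 0.0173, 0.2498]
eef_rot: [[-0.457, 0.889, 0.0], [0.889, 0.457, -0.0], [-0.0, 0.0, -1.0]]
ft_force: [-0.7, -0.1, -0.2]
gripper_width: 0.0004
grip_force: 0.0
```

```bash
cat > b.py <<'E'
from h import *
import sys
C=np.array([.6085,.0367]);a=np.radians(27.15);R=np.array([[np.cos(a),-np.sin(a)],[np.sin(a),np.cos(a)]])
def L(w): return np.round((np.asarray(w)[...,:2]-C)@R*1000,1)
def W(l,z): return np.r_[C+R@(np.array(l)/1000),z/1000]
def crop(f,uv,s,name,pts=()):
    p=f["pixels"].copy(); u,v=map(int,uv)
    for q in proj(f,pts) if len(pts) else []: cv2.circle(p,tuple(int(round(t)) for t in q),1,(0,0,255),-1)
    u0=max(0,u-s);v0=max(0,v-int(.75*s)); p=p[v0:v0+int(1.5*s),u0:u0+2*s]
    cv2.imwrite("pics/"+name,cv2.resize(p,(800,600),interpolation=cv2.INTER_CUBIC)); print(name,"origin",u0,v0,"scale",400/s)
E
python3 - <<'E'
from b import *
print("tcp local",L(get_obs()["tool_pos"]))
f=viewer.grab_frame("scene")
for n,h in dict(handle_grip=.125,mould_hinge=.082,flange_edge=.082,trigger_grip=.123,pad_face=.045,strike_face=.045).items():
    print(n,[(q[0],L(q[2])) for q in tip("scene",f,n,h)])
bx=[W((x,y),12) for x in(-85,85) for y in(-210,210)]+[W((x,y),145) for x in(-13,13) for y in(-71,-59)]+[W((54,120),82)]
crop(f,(330,270),110,"s1.png",bx)
E
```

```text
tcp local [-60.1   9. ]
handle_grip [(0.84, array([  0.4, -67.6]))]
mould_hinge [(0.66, array([ 55.6, 120.5])), (0.47, array([-114.2, -391.2]))]
flange_edge [(0.71, array([-92.2, -87.1])), (0.56, array([-54.1,  37.5]))]
trigger_grip [(0.6, array([  -0.4, -105.3])), (0.29, array([ 60. , -83.4]))]
pad_face [(0.59, array([-4.3, 24.6]))]
strike_face [(0.59, array([39.2, 40.1]))]
s1.png origin 220 188 scale 3.6363636363636362
```

View pics/s1.png

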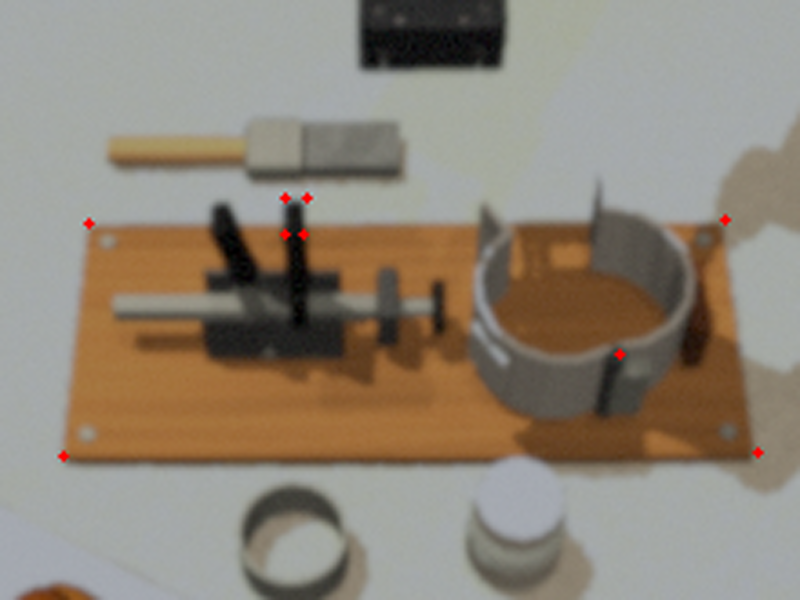

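Projected board corners, handle top and hinge (red dots) sit on the picture: board corners at (89,223) and (757,453), and the open flange near (490,215). I'll go down and push.

Call:
{"name": "step_arm", "arguments": {
  "rows": [
    {"turn": [0,0,0],"slide": [0,0,0.92],"fingers": 0},
    {"turn": [0,0,0],"slide": [0,0,0.92],"fingers": 0},
    {"turn": [0,0,0],"slide": [0,0,0.92],"fingers": 0},
    {"turn": [0,0,0],"slide": [0,0,0.92],"fingers": 0},
    {"turn": [0,0,0],"slide": [0.2,-0.02,0],"fingers": 0},
    {"turn": [0,0,0],"slide": [0.2,-0.02,0],"fingers": 0},
    {"turn": [0,0,0],"slide": [0.2,-0.02,0],"fingers": 0},
    {"turn": [0,0,0],"slide": [0.2,-0.02,0],"fingers": 0},
    {"turn": [0,0,0],"slide": [0.2,-0.02,0],"fingers": 0},
    {"turn": [0,0,0],"slide": [0.2,-0.02,0],"fingers": 0},
    {"turn": [0,0,0],"slide": [0.2,-0.02,0],"fingers": 0},
    {"turn": [0,0,0],"slide": [0.2,-0.02,0],"fingers": 0},
    {"turn": [0,0,0],"slide": [0.2,-0.02,0],"fingers": 0},
    {"turn": [0,0,0],"slide": [0,0,0],"fingers": 0}
  ]
}}

```text
time_s: 6.35
tool_pos: [0.5008, 0.0943, 0.0655]
eef_rot: [[-0.458, 0.889, -0.001], [0.889, 0.458, 0.0], [0.001, -0.0, -1.0]]
ft_force: [0.3, -0.3, 0.0]
gripper_width: 0.0005
grip_force: 0.0
```

Call:
{"name": "step_arm", "arguments": {
  "rows": [
    {"turn": [0,0,0],"slide": [0.06,0,0],"fingers": 0},
    {"turn": [0,0,0],"slide": [0.06,0,0],"fingers": 0},
    {"turn": [0,0,0],"slide": [0,0,0],"fingers": 0}
  ]
}}

```text
time_s: 6.65
tool_pos: [0.499, 0.0987, 0.0656]
eef_rot: [[-0.457, 0.889, -0.0], [0.889, 0.457, 0.0], [0.0, -0.0, -1.0]]
ft_force: [-0.3, 0.4, -0.6]
gripper_width: 0.0001
grip_force: 0.0
```

Call:
{"name": "step_arm", "arguments": {
  "rows": [
    {"turn": [0,0,0],"slide": [0.04,0,0],"fingers": 0},
    {"turn": [0,0,0],"slide": [0,0,0],"fingers": 0}
  ]
}}

```text
time_s: 6.85
tool_pos: [0.4987, 0.0992, 0.0657]
eef_rot: [[-0.458, 0.889, 0.001], [0.889, 0.458, -0.002], [-0.002, 0.0, -1.0]]
ft_force: [2.3, -4.0, -1.2]
gripper_width: 0.0004
grip_force: 2.5
```

Call:
{"name": "step_arm", "arguments": {
  "rows": [
    {"turn": [0,0,0],"slide": [0.04,0,0],"fingers": 0},
    {"turn": [0,0,0],"slide": [0,0,0],"fingers": 0}
  ]
}}

```text
time_s: 7.05
tool_pos: [0.4987, 0.0994, 0.0657]
eef_rot: [[-0.458, 0.889, 0.003], [0.889, 0.458, -0.005], [-0.005, 0.001, -1.0]]
ft_force: [5.2, -11.2, -2.9]
gripper_width: 0.0001
grip_force: 6.4
```

```bash
python3 - <<'E'
from b import *
print("tcp local",L(get_obs()["tool_pos"]))
f=viewer.grab_frame("scene")
for n,h in dict(flange_edge=.082,pad_face=.045,strike_face=.045).items():
    print(n,[(q[0],L(q[2])) for q in tip("scene",f,n,h)])
crop(f,(340,260),80,"s2.png")
E
```

```text
tcp local [-69.1 105.9]
flange_edge []
pad_face [(0.53, array([-3.1, 30.3]))]
strike_face [(0.8, array([-1.4, 68.9])), (0.49, array([ -53.4, -110.3]))]
s2.png origin 260 200 scale 5.0
```

View pics/s2.png

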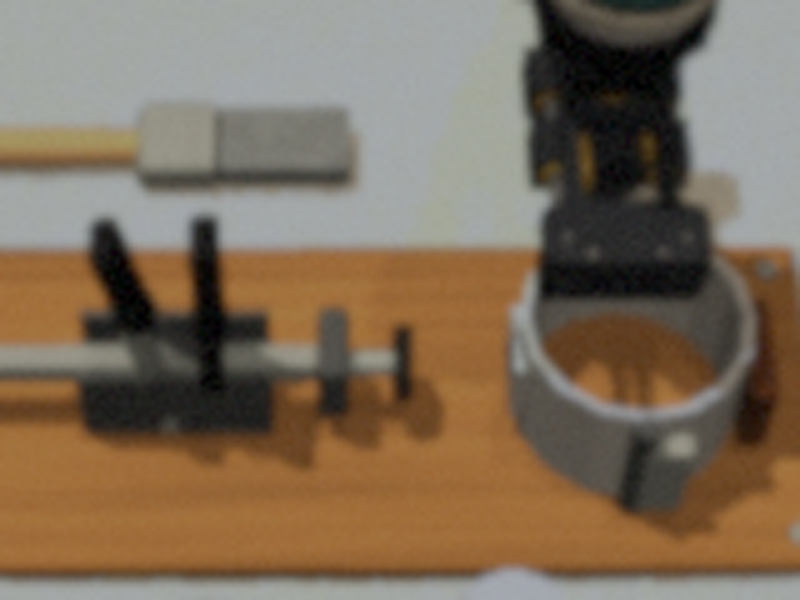

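The mould is shut: the ring is closed and the strike face reads (-1.4, 68.9) against the expected (0, 67). The force stop is hard. Next I back off, rise and go over the clamp.

Call:
{"name": "step_arm", "arguments": {
  "rows": [
    {"turn": [0,0,0],"slide": [-0.3,0,0],"fingers": 0},
    {"turn": [0,0,0],"slide": [-0.3,0,0],"fingers": 0},
    {"turn": [0,0,0],"slide": [0,0,-0.95],"fingers": 0},
    {"turn": [0,0,0],"slide": [0,0,-0.95],"fingers": 0},
    {"turn": [0,0,0],"slide": [0,0,-0.95],"fingers": 0},
    {"turn": [0,0,0],"slide": [0,0,-0.95],"fingers": 0},
    {"turn": [0,0,0],"slide": [-0.76,0.35,0],"fingers": 40},
    {"turn": [0,0,0],"slide": [-0.76,0.35,0],"fingers": 88},
    {"turn": [0,0,0],"slide": [-0.76,0.35,0],"fingers": 88},
    {"turn": [0,0,0],"slide": [-0.76,0.34,0],"fingers": 88},
    {"turn": [0,0,0],"slide": [0,0,0],"fingers": 88}
  ]
}}

```text
time_s: 8.35
tool_pos: [0.6454, -0.032, 0.2549]
eef_rot: [[-0.454, 0.891, 0.001], [0.891, 0.454, -0.001], [-0.001, 0.001, -1.0]]
ft_force: [-1.5, -0.5, 0.3]
gripper_width: 0.0385
grip_force: 0.0
```

```bash
python3 - <<'E'
from b import *
o=get_obs(); print("tcp local",L(o["tool_pos"]),o["tool_pos"],np.round(o["joint_pos"],1),o["gripper_width"])
E
```

```text
tcp local [  1.5 -78. ] [ 0.64540257 -0.03198657  0.25486418] [ -5.   11.8  95.4  -0.   72.7 -32. ] 0.03845005322029696
```

Call:
{"name": "step_arm", "arguments": {
  "rows": [
    {"turn": [0,0,0.98],"slide": [0,0,0],"fingers": 88},
    {"turn": [0,0,0.98],"slide": [0,0,0],"fingers": 88},
    {"turn": [0,0,0.98],"slide": [0,0,0],"fingers": 88},
    {"turn": [0,0,0.98],"slide": [0,0,0],"fingers": 88},
    {"turn": [0,0,0.98],"slide": [0,0,0],"fingers": 88},
    {"turn": [0,0,0.98],"slide": [0,0,0],"fingers": 88},
    {"turn": [0,0,0.98],"slide": [0,0,0],"fingers": 88},
    {"turn": [0,0,0.98],"slide": [0,0,0],"fingers": 88},
    {"turn": [0,0,0.98],"slide": [0,0,0],"fingers": 88},
    {"turn": [0,0,0.98],"slide": [0,0,0],"fingers": 88},
    {"turn": [0,0,0.98],"slide": [0,0,0],"fingers": 88},
    {"turn": [0,0,0.98],"slide": [0,0,0],"fingers": 88},
    {"turn": [0,0,0.98],"slide": [0,0,0],"fingers": 88},
    {"turn": [0,0,0.98],"slide": [0,0,0],"fingers": 88},
    {"turn": [0,0,0.98],"slide": [0,0,0],"fingers": 88},
    {"turn": [0,0,0.98],"slide": [0,0,0],"fingers": 88},
    {"turn": [0,0,0.98],"slide": [0,0,0],"fingers": 88},
    {"turn": [0,0,0.98],"slide": [0,0,0],"fingers": 88},
    {"turn": [0,0,0.98],"slide": [0,0,0],"fingers": 88},
    {"turn": [0,0,0.98],"slide": [0,0,0],"fingers": 88}
  ]
}}

```text
time_s: 10.35
tool_pos: [0.6416, -0.028, 0.2556]
eef_rot: [[0.89, 0.457, -0.001], [0.457, -0.89, 0.001], [-0.0, -0.001, -1.0]]
ft_force: [0.5, 0.1, 1.0]
gripper_width: 0.088
grip_force: 0.0
```

```bash
python3 - <<'E'
from b import *
o=get_obs(); print("tcp local",L(o["tool_pos"]),o["tool_pos"],np.round(o["eef_rot"],3).tolist(),o["gripper_width"])
E
```

```text
tcp local [ -0.  -72.7] [ 0.64164126 -0.02797314  0.2556175 ] [[0.89, 0.457, -0.001], [0.457, -0.89, 0.001], [-0.0, -0.001, -1.0]] 0.08796173184148162
```

Call:
{"name": "step_arm", "arguments": {
  "rows": [
    {"turn": [0,0,0],"slide": [0,0.11,0],"fingers": 88},
    {"turn": [0,0,0],"slide": [0,0,0.68],"fingers": 88},
    {"turn": [0,0,0],"slide": [0,0,0.68],"fingers": 88},
    {"turn": [0,0,0],"slide": [0,0,0.68],"fingers": 88},
    {"turn": [0,0,0],"slide": [0,0,0.68],"fingers": 88},
    {"turn": [0,0,0],"slide": [0,-0.06,0],"fingers": 88},
    {"turn": [0,0,0],"slide": [0,0,0],"fingers": 60},
    {"turn": [0,0,0],"slide": [0,0,0],"fingers": 60}
  ]
}}

```text
time_s: 11.15
tool_pos: [0.645, -0.0304, 0.1222]
eef_rot: [[0.888, 0.46, 0.004], [0.46, -0.888, -0.0], [0.003, 0.002, -1.0]]
ft_force: [0.8, -0.5, 1.2]
gripper_width: 0.0743
grip_force: 0.0
```

```bash
cat > j.py <<'E'
from b import *
o=get_obs(); print("tcp local",L(o["tool_pos"]),np.round(o["tool_pos"],4),o["gripper_width"],o["ft_force"])
for c in("scene","top"):
    f=viewer.grab_frame(c)
    for n,h in dict(pad_face=.045,jaw=0,strike_face=.045).items(): print(c,n,[(q[0],q[1],L(q[2])) for q in tip(c,f,n,h)])
    m=mask(c,f,"pad")
    if m: q=L(m[1]); print("pad mask",m[0],len(q),np.percentile(q[:,1],[10,50,90]),np.percentile(m[1][:,2],[10,90]))
    m=mask(c,f,"jaw")
    if m:
        k=m[1][:,2]>.058; q=L(m[1][k]); print("jaw head top",m[0],k.sum(),np.percentile(q[:,1],[2,50,98]) if k.sum() else 0)
    if c=="scene":
        import sys; crop(f,(330,265),60,sys.argv[1],[W((0,y),65) for y in range(-40,70,10)])
E
python3 j.py s3.png
```

```text
tcp local [  1.9 -76.3] [ 0.645  -0.0304  0.1222] 0.07434736767965615 [ 0.79500033 -0.50275927  1.22104645]
scene pad_face [(0.62, array([342.6, 271.3]), array([-1.4, 23.8]))]
scene jaw [(0.58, array([338.5, 282. ]), array([ 0.3, 15.5])), (0.54, array([331.3, 280.6]), array([-3.5, -1. ]))]
scene strike_face [(0.73, array([359.9, 271.6]), array([-0.4, 62.3])), (0.2, array([334.6, 280. ]), array([20.9,  5.6]))]
pad mask 0.67 121 [-2.2 13.3 19.8] [0.01333505 0.06209129]
jaw head top 0.66 122 [-19.9  -11.1   20.86]
s3.png origin 270 220 scale 6.666666666666667
top pad_face [(0.34, array([250.1, 186.1]), array([129.6,  60.8]))]
top jaw [(0.33, array([246.4, 226.6]), array([ 44.9, 119.8]))]
top strike_face [(0.75, array([271.9, 226.5]), array([ 5.6, 59.1])), (0.38, array([155.2, 299.9]), array([-25.9, 415. ]))]
jaw head top 0.52 0 0
```

View pics/s3.png

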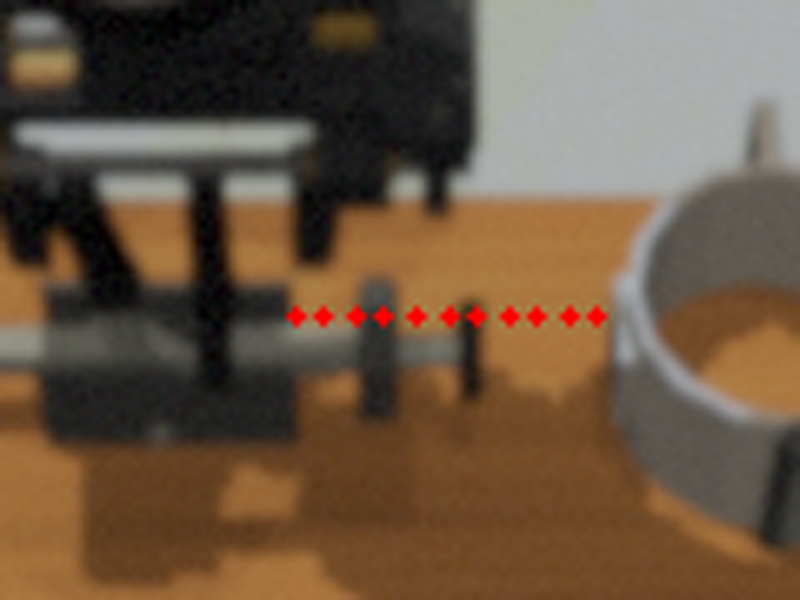

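The fingers straddle trigger and handle. The pad front is at crop pixel 480, or y≈21–24, so travel is about 10 mm and about 45 mm of gap remains. First stroke.

Call:
{"name": "step_arm", "arguments": {
  "rows": [
    {"turn": [0,0,0],"slide": [0,0,0],"fingers": 50},
    {"turn": [0,0,0],"slide": [0,0,0],"fingers": 40},
    {"turn": [0,0,0],"slide": [0,0,0],"fingers": 30},
    {"turn": [0,0,0],"slide": [0,0,0],"fingers": 30},
    {"turn": [0,0,0],"slide": [0,0,0],"fingers": 30},
    {"turn": [0,0,0],"slide": [0,0,0],"fingers": 30},
    {"turn": [0,0,0],"slide": [0,0,0],"fingers": 30},
    {"turn": [0,0,0],"slide": [0,0,0],"fingers": 30}
  ]
}}

```text
time_s: 12.55
tool_pos: [0.6447, -0.0288, 0.124]
eef_rot: [[0.888, 0.46, 0.004], [0.46, -0.888, 0.002], [0.004, -0.0, -1.0]]
ft_force: [-5.5, 3.7, 10.6]
gripper_width: 0.0316
grip_force: 30.0
```

```bash
python3 j.py s4.png
```

```text
tcp local [  2.3 -74.9] [ 0.6447 -0.0288  0.124 ] 0.031607140007480515 [-5.45786138  3.69252206 10.61771288]
scene pad_face [(0.49, array([346.5, 272.1]), array([ 0.8, 32.4]))]
scene jaw [(0.67, array([341.2, 282.8]), array([ 2.5, 21.7])), (0.62, array([507.1, 276.1]), array([-12.1, 415.2]))]
scene strike_face [(0.59, array([362.2, 272.8]), array([ 2.7, 67.3]))]
pad mask 0.51 84 [ 7.33 22.   26.4 ] [0.04749558 0.06144754]
jaw head top 0.84 125 [-11.2    -4.3    28.352]
s4.png origin 270 220 scale 6.666666666666667
top pad_face [(0.56, array([283.4, 224.9]), array([-4.7, 30.1]))]
top jaw [(0.68, array([240.1, 222.1]), array([ 64. , 129.4])), (0.42, array([287.8, 223.3]), array([ 0.9, 15.8]))]
top strike_face [(0.65, array([271.6, 228.1]), array([ 2. , 61.6]))]
pad mask 0.61 3536 [-495.4  -443.7  -378.75] [0.00569172 0.07613676]
jaw head top 0.49 13 [25.94  29.1   32.384]
```

View pics/s4.png

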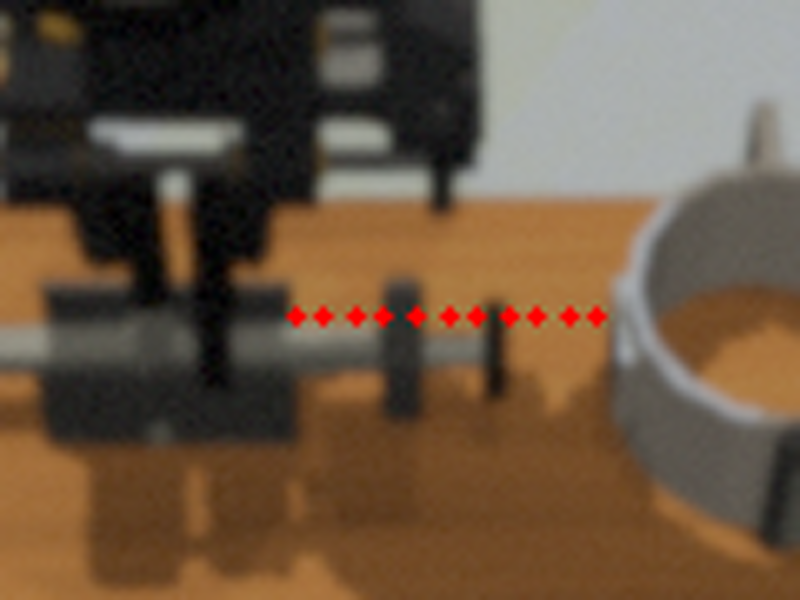

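Pad front moved from 480 to 504 px, about 8.2 mm per stroke; gap now about 37 mm. Three more strokes.

Call:
{"name": "step_arm", "arguments": {
  "rows": [
    {"turn": [0,0,0],"slide": [0,0,0],"fingers": 75},
    {"turn": [0,0,0],"slide": [0,0,0],"fingers": 75},
    {"turn": [0,0,0],"slide": [0,0,0],"fingers": 75},
    {"turn": [0,0,0],"slide": [0,0,0],"fingers": 75},
    {"turn": [0,0,0],"slide": [0,0,0],"fingers": 75},
    {"turn": [0,0,0],"slide": [0,0,0],"fingers": 75},
    {"turn": [0,0,0],"slide": [0,0,0],"fingers": 50},
    {"turn": [0,0,0],"slide": [0,0,0],"fingers": 40},
    {"turn": [0,0,0],"slide": [0,0,0],"fingers": 30},
    {"turn": [0,0,0],"slide": [0,0,0],"fingers": 30},
    {"turn": [0,0,0],"slide": [0,0,0],"fingers": 30},
    {"turn": [0,0,0],"slide": [0,0,0],"fingers": 30},
    {"turn": [0,0,0],"slide": [0,0,0],"fingers": 30}
  ]
}}

```text
time_s: 14.45
tool_pos: [0.6427, -0.0299, 0.1207]
eef_rot: [[0.888, 0.459, -0.002], [0.459, -0.888, 0.001], [-0.001, -0.002, -1.0]]
ft_force: [-2.7, -0.4, 8.9]
gripper_width: 0.0313
grip_force: 30.0
```

Call:
{"name": "step_arm", "arguments": {
  "rows": [
    {"turn": [0,0,0],"slide": [0,0,0],"fingers": 75},
    {"turn": [0,0,0],"slide": [0,0,0],"fingers": 75},
    {"turn": [0,0,0],"slide": [0,0,0],"fingers": 75},
    {"turn": [0,0,0],"slide": [0,0,0],"fingers": 75},
    {"turn": [0,0,0],"slide": [0,0,0],"fingers": 75},
    {"turn": [0,0,0],"slide": [0,0,0],"fingers": 75},
    {"turn": [0,0,0],"slide": [0,0,0],"fingers": 50},
    {"turn": [0,0,0],"slide": [0,0,0],"fingers": 40},
    {"turn": [0,0,0],"slide": [0,0,0],"fingers": 30},
    {"turn": [0,0,0],"slide": [0,0,0],"fingers": 30},
    {"turn": [0,0,0],"slide": [0,0,0],"fingers": 30},
    {"turn": [0,0,0],"slide": [0,0,0],"fingers": 30},
    {"turn": [0,0,0],"slide": [0,0,0],"fingers": 30}
  ]
}}

```text
time_s: 15.75
tool_pos: [0.6429, -0.0297, 0.1208]
eef_rot: [[0.888, 0.46, -0.001], [0.46, -0.888, 0.001], [-0.0, -0.001, -1.0]]
ft_force: [-3.9, -0.6, 5.9]
gripper_width: 0.0316
grip_force: 30.0
```

Call:
{"name": "step_arm", "arguments": {
  "rows": [
    {"turn": [0,0,0],"slide": [0,0,0],"fingers": 75},
    {"turn": [0,0,0],"slide": [0,0,0],"fingers": 75},
    {"turn": [0,0,0],"slide": [0,0,0],"fingers": 75},
    {"turn": [0,0,0],"slide": [0,0,0],"fingers": 75},
    {"turn": [0,0,0],"slide": [0,0,0],"fingers": 75},
    {"turn": [0,0,0],"slide": [0,0,0],"fingers": 75},
    {"turn": [0,0,0],"slide": [0,0,0],"fingers": 50},
    {"turn": [0,0,0],"slide": [0,0,0],"fingers": 40},
    {"turn": [0,0,0],"slide": [0,0,0],"fingers": 30},
    {"turn": [0,0,0],"slide": [0,0,0],"fingers": 30},
    {"turn": [0,0,0],"slide": [0,0,0],"fingers": 30},
    {"turn": [0,0,0],"slide": [0,0,0],"fingers": 30},
    {"turn": [0,0,0],"slide": [0,0,0],"fingers": 30}
  ]
}}

```text
time_s: 17.05
tool_pos: [0.6435, -0.0295, 0.1214]
eef_rot: [[0.888, 0.46, 0.0], [0.46, -0.888, 0.001], [0.001, -0.001, -1.0]]
ft_force: [-3.5, 0.5, 7.2]
gripper_width: 0.0319
grip_force: 30.0
```

```bash
python3 j.py s5.png
```

```text
tcp local [  0.9 -74.8] [ 0.6435 -0.0295  0.1214] 0.03188153035149235 [-3.5328678   0.48666848  7.23693947]
scene pad_face [(0.52, array([355.9, 272. ]), array([ 0.6, 53.4]))]
scene jaw [(0.94, array([351.3, 283.7]), array([ 4.8, 44.9])), (0.42, array([291.8, 276.1]), array([-15.9, -93.3]))]
scene strike_face [(0.86, array([363.1, 271.9]), array([ 0.5, 69.3]))]
pad mask 0.49 123 [31.   45.   52.26] [0.01471564 0.06217818]
jaw head top 0.46 0 0
s5.png origin 270 220 scale 6.666666666666667
top pad_face [(0.62, array([274.1, 226.1]), array([ 3.8, 53.2])), (0.37, array([461.8, 298. ]), array([-392.5, -294.3]))]
top jaw [(0.63, array([277.4, 227. ]), array([ 5. , 45.7])), (0.52, array([351.1, 249.3]), array([-141.9, -103.4]))]
top strike_face [(0.76, array([271.3, 226.9]), array([ 5.4, 60.9])), (0.49, array([153.5, 302.5]), array([-29.8, 421.9]))]
jaw head top 0.43 35 [21.716 50.2   55.   ]
```

View pics/s5.png

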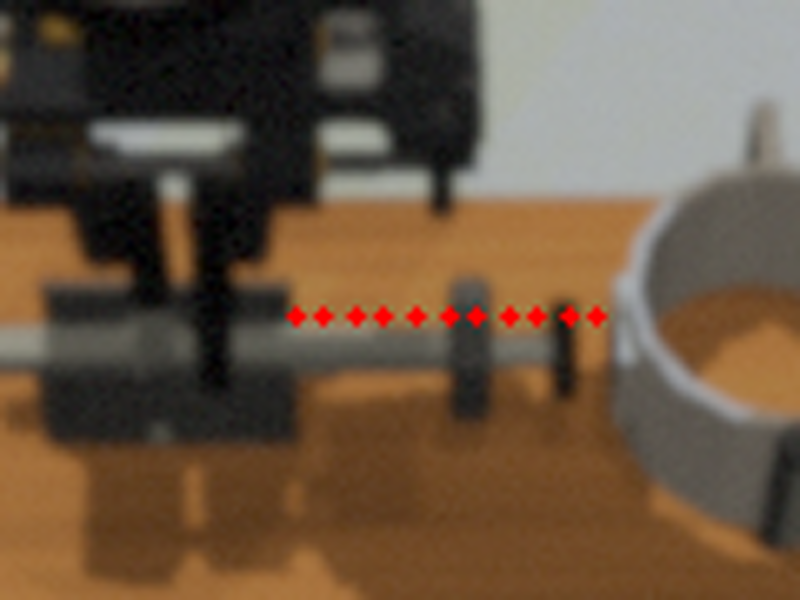

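Pad front is at 574 px, or y≈52.5, at about 7.8 mm per stroke, so about 14.5 mm of gap remains. Three more strokes should push the spring in about 9 mm. I'll do two and check.

Call:
{"name": "step_arm", "arguments": {
  "rows": [
    {"turn": [0,0,0],"slide": [0,0,0],"fingers": 75},
    {"turn": [0,0,0],"slide": [0,0,0],"fingers": 75},
    {"turn": [0,0,0],"slide": [0,0,0],"fingers": 75},
    {"turn": [0,0,0],"slide": [0,0,0],"fingers": 75},
    {"turn": [0,0,0],"slide": [0,0,0],"fingers": 75},
    {"turn": [0,0,0],"slide": [0,0,0],"fingers": 75},
    {"turn": [0,0,0],"slide": [0,0,0],"fingers": 50},
    {"turn": [0,0,0],"slide": [0,0,0],"fingers": 40},
    {"turn": [0,0,0],"slide": [0,0,0],"fingers": 30},
    {"turn": [0,0,0],"slide": [0,0,0],"fingers": 30},
    {"turn": [0,0,0],"slide": [0,0,0],"fingers": 30},
    {"turn": [0,0,0],"slide": [0,0,0],"fingers": 30},
    {"turn": [0,0,0],"slide": [0,0,0],"fingers": 30}
  ]
}}

```text
time_s: 18.95
tool_pos: [0.6431, -0.0297, 0.1211]
eef_rot: [[0.888, 0.46, -0.001], [0.46, -0.888, 0.001], [-0.0, -0.001, -1.0]]
ft_force: [-3.5, -1.7, 6.2]
gripper_width: 0.0312
grip_force: 30.0
```

Call:
{"name": "step_arm", "arguments": {
  "rows": [
    {"turn": [0,0,0],"slide": [0,0,0],"fingers": 75},
    {"turn": [0,0,0],"slide": [0,0,0],"fingers": 75},
    {"turn": [0,0,0],"slide": [0,0,0],"fingers": 75},
    {"turn": [0,0,0],"slide": [0,0,0],"fingers": 75},
    {"turn": [0,0,0],"slide": [0,0,0],"fingers": 75},
    {"turn": [0,0,0],"slide": [0,0,0],"fingers": 75},
    {"turn": [0,0,0],"slide": [0,0,0],"fingers": 50},
    {"turn": [0,0,0],"slide": [0,0,0],"fingers": 40},
    {"turn": [0,0,0],"slide": [0,0,0],"fingers": 30},
    {"turn": [0,0,0],"slide": [0,0,0],"fingers": 30},
    {"turn": [0,0,0],"slide": [0,0,0],"fingers": 30},
    {"turn": [0,0,0],"slide": [0,0,0],"fingers": 30},
    {"turn": [0,0,0],"slide": [0,0,0],"fingers": 30}
  ]
}}

```text
time_s: 20.25
tool_pos: [0.6432, -0.0296, 0.1212]
eef_rot: [[0.888, 0.46, -0.0], [0.46, -0.888, 0.001], [0.0, -0.001, -1.0]]
ft_force: [-3.4, -0.2, 7.5]
gripper_width: 0.0315
grip_force: 30.0
```

```bash
python3 j.py s6.png
```

```text
tcp local [  0.6 -74.8] [ 0.6432 -0.0296  0.1212] 0.031484462621421926 [-3.40760756 -0.19574122  7.53817173]
scene pad_face [(0.46, array([364.2, 271.2]), array([-1.4, 72.1]))]
scene jaw [(0.78, array([358.2, 281.4]), array([-1.1, 61.1])), (0.29, array([166. , 223.5]), array([-172.5, -424.6]))]
scene strike_face [(0.77, array([361.5, 273.2]), array([ 3.8, 65.7]))]
pad mask 0.28 201 [-90.5 -84.7 -80.2] [0.06855042 0.14625187]
jaw head top 0.94 125 [-91.512  34.5    65.6  ]
s6.png origin 270 220 scale 6.666666666666667
top pad_face []
top jaw [(0.52, array([274.7, 228.6]), array([ 4.4, 54.2]))]
top strike_face [(0.57, array([270.1, 229.2]), array([ 1.3, 66.5]))]
pad mask 0.6 30 [49.99 58.35 64.31] [0.0478993  0.06170097]
jaw head top 0.45 62 [31.5   39.75  67.978]
```

View pics/s6.png

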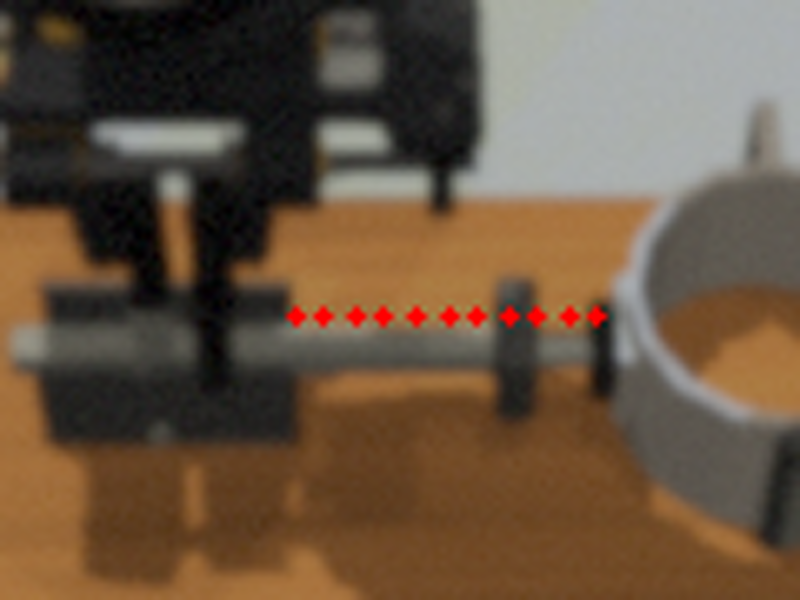

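The pad at (602,345) now meets the strike plate, with its spring barely moved: head-to-pad gap 57–66 px. One more full stroke gives about 8–10 mm of spring, and I'll hold it there.

Call:
{"name": "step_arm", "arguments": {
  "rows": [
    {"turn": [0,0,0],"slide": [0,0,0],"fingers": 75},
    {"turn": [0,0,0],"slide": [0,0,0],"fingers": 75},
    {"turn": [0,0,0],"slide": [0,0,0],"fingers": 75},
    {"turn": [0,0,0],"slide": [0,0,0],"fingers": 75},
    {"turn": [0,0,0],"slide": [0,0,0],"fingers": 75},
    {"turn": [0,0,0],"slide": [0,0,0],"fingers": 75},
    {"turn": [0,0,0],"slide": [0,0,0],"fingers": 50},
    {"turn": [0,0,0],"slide": [0,0,0],"fingers": 40},
    {"turn": [0,0,0],"slide": [0,0,0],"fingers": 30},
    {"turn": [0,0,0],"slide": [0,0,0],"fingers": 30},
    {"turn": [0,0,0],"slide": [0,0,0],"fingers": 30},
    {"turn": [0,0,0],"slide": [0,0,0],"fingers": 30},
    {"turn": [0,0,0],"slide": [0,0,0],"fingers": 30}
  ]
}}

```text
time_s: 22.15
tool_pos: [0.6432, -0.0296, 0.1212]
eef_rot: [[0.888, 0.46, -0.0], [0.46, -0.888, 0.001], [0.0, -0.001, -1.0]]
ft_force: [-3.1, 0.3, 7.1]
gripper_width: 0.0318
grip_force: 30.0
```

```bash
python3 j.py s7.png
```

```text
tcp local [  0.6 -74.8] [ 0.6432 -0.0296  0.1212] 0.031750730353147905 [-3.07330983  0.26555783  7.1493671 ]
scene pad_face [(0.73, array([507.9, 275.4]), array([ 12.4, 396.5])), (0.54, array([363.1, 268.3]), array([-8.9, 69.9]))]
scene jaw [(0.87, array([362.9, 282.2]), array([ 1.1, 71.8]))]
scene strike_face [(0.93, array([360.9, 272.3]), array([ 1.5, 64.4])), (0.68, array([363.1, 272.1]), array([ 1. , 69.4]))]
pad mask 0.39 94 [53.1 59.1 65.7] [0.04028254 0.06302938]
jaw head top 0.79 125 [32.396 41.    64.732]
s7.png origin 270 220 scale 6.666666666666667
top pad_face [(0.47, array([239.6, 219. ]), array([ 63. , 125.5])), (0.43, array([268.1, 233.4]), array([-6.3, 76.3]))]
top jaw [(0.52, array([273.4, 229.3]), array([ 4.4, 58.1]))]
top strike_face [(0.74, array([269.3, 227.4]), array([ 6.5, 66.1])), (0.58, array([271.1, 232.6]), array([-8. , 68.3]))]
pad mask 0.6 26 [55.35 61.95 65.5 ] [0.04979025 0.06403437]
jaw head top 0.73 82 [35.262 43.9   67.776]
```

View pics/s7.png

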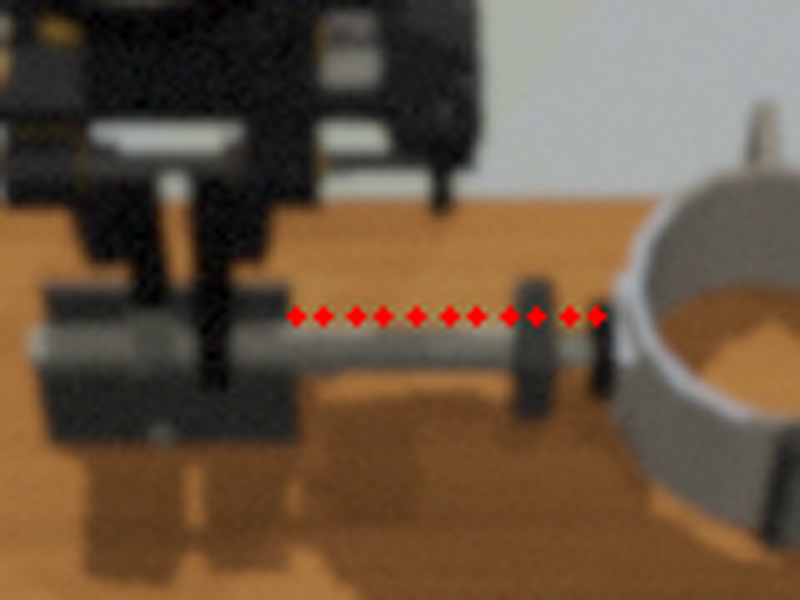

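The head-to-pad gap fell from about 65 px free to about 39 px, so the spring is in about 8–9 mm of its 18 mm. The trigger is fully squeezed at 31.8 mm opening and 30 N grip, and the mould is shut. Handing in.

```bash
python3 -c "
from plant import workorder
print(workorder.hand_in())"
```

```text
the job is handed in; nothing more can be done
None
```

I handed the job in with the mould pushed shut by hand, the pad pressing on it with its spring in about 8–9 mm of 18 mm (read from the camera pictures), and the trigger still held fully squeezed; the hand-in returned no verdict.

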